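# Knock a formed cover out of its die and slide it onto the rest plate

### The job

Push the die's knock-out lever all the way down so the formed aluminium cover rises out of the cavity, then slide the cover sideways across the die's top, without picking it up or tipping it, until it lies wholly on the flat rest plate beside the die (not towards the scrap bin on the other side). Then bring the lever all the way back up so the die is ready for the next blank, and leave the other things on the bench where they are.

Things in the scene. Friction and masses are not known exactly. Their poses are not given: they have to be found in the camera images.
- die: Dark steel forming die fixed to the bench: a block 140 (x) x 124 (y) x 85 mm high, with an open cavity 104 (x) x 84 (y) mm, 27 mm deep, in the middle of its top. Origin: centre of its underside; x points away from the lever, y to one side, z up. The cavity's floor is a bright ejector plate: 58 mm above the origin with the lever up, 86.5 mm (1.5 mm above the die's top) with the lever fully down.
- lever (a joint): Knock-out lever of the die, angle in rad: 0 = fully up (ejector down, as at the start), 0.5 = pushed fully down (ejector fully raised). It takes about 8 N at the bar and stays where it is left. It turns about an axis along the die's y through the point x = -40, y = 0, z = 30 mm of the die.
- lever_bar (a point): Middle of the lever's black cross bar: round, 16 mm thick, 110 mm long along the die's y, on the die's -x side, free above and below. In the die's frame it is at x = -140, z = 90 mm with the lever up, at x = -156, z = 35 mm fully down. The lever's 12 mm arm runs from the bar's middle to the die, so grip over the bar to one side of the middle.
- cover: The formed cover: an open-topped shallow tray of sheet aluminium, 100 (x) x 80 (y) x 24 mm high, walls and floor 4 mm, 0.16 kg, loose. Origin: centre of its underside. It starts in the die's cavity on the ejector plate, its axes along the die's, its rim 3 mm below the die's top.
- rest: Rest plate: flat bright steel plate on four short legs, fixed, 140 (x) x 130 (y) mm, its flat top 83 mm above the bench (2 mm below the die's top). Origin: on the bench, under the plate's centre; axes along the die's. It stands beside the die at +y or at -y, with a gap of 4 to 10 mm between the two.
- bin: Scrap bin: open grey plastic box 140 (x) x 130 (y) x 60 mm, fixed, on the other side of the die. Origin: centre of its underside.
- offcut: Bystander: flat aluminium offcut 90 x 50 x 6 mm lying in the scrap bin. Origin: centre of its underside.
- screwdriver: Bystander: screwdriver with a green handle, 160 mm long, lying on the bench in front of the bin or the rest plate, along its own x.
- blanks: Bystander: stack of flat aluminium blanks 60 x 120 x 14 mm on the bench in front of the rest plate or the bin. Origin: centre of its underside.
- wrench: Bystander: wrench lying on the bench.
- spray_can: Bystander: standing can, 60 mm across and 170 mm high. Origin: centre of its underside.
- fan: Bystander: black square cooling fan 100 x 100 x 30 mm lying flat. Origin: centre of its underside.
- jar: Bystander: standing jar, 64 mm across and 80 mm high. Origin: centre of its underside.
There are look-alikes about, which are no part of the job. What is shaped like the cover but green is not meant.

How it is judged:
By the outcome, as a careful person would: the job done as asked, in the order asked, and still so for the second after the job is handed in, with the robot touching nothing.
It also fails if it takes over 56 s, if anything falls off the work surface, if the arm or the gripper's body presses on something with over 40 N, if the wrist force passes 120 N, or if a joint passes its speed limit or range.

### The arm

A 7-joint arm with a two-finger parallel gripper is mounted at the origin on the work surface. World frame = base frame: x ahead of the robot, y to its left, z up, the work surface at z = 0. Lengths are in m, angles in rad, forces in N, time in s.
With the tool pointing down it reaches from about 0.4 to 0.85 m from the base axis. Payload 10.4 kg.
Tool frame: the origin (TCP) lies midway between the tips of the shut fingers; the grasp point (between the pads) lies 19 mm behind it; z points along the fingers, y is the line along which they close (so a half turn about z gives the same grasp; the last joint's range is limited). The gripper opens to 87 mm and grips with 3 to 60 N. Pads are 19 mm wide; open, the fingers measure 117 mm over their backs; the gripper's body (75 mm by 190 mm) begins 51 mm behind the grasp point.
Start: joints at [-1.314, 0.332, -0.065, 1.46, 0.022, 1.35, -0.088], TCP at [0.173, 0.601, 0.223] pointing down, gripper open.
Joint ranges: [-2.6, 2.6], [-0.5, 2.12], [-1.47, 1.34], [0.16, 2.42], [-1.27, 4.41], [0.06, 2.06], [-2.6, 2.6]. Speed limits (rad/s): [2.22, 2.22, 2.79, 2.79, 3.14, 3.14, 3.14].

### API

Orientations are given as a unit quaternion [x, y, z, w].
In Python, from bench import sensors, eyes, order gives the robot as it stands.
- The arm moves only by the tool arm_command, never from a script. Its argument "steps" is a list of rows, each an object with "rot": the turn, a rotation vector about the world's x, y, z in degrees, a list of three; "slide": the shift along the world's x, y, z in m, a list of three; "grip": the opening, from 0 (shut) to 1 (fully open). A call has exactly 8 rows; each row shifts and turns the commanded pose from where the row before left it; what a row does not reach is not made up. A row lasts 1/8 s, in which the tool goes at most 62.5 mm and 10.7 degrees, less where a joint would pass 70% of its speed; a pose out of reach is approached as far as the arm can. A call with a gripper value outside its range is refused whole. The fingers move at their own pace and stop on an object; "newtons" is the grip in N (left out, the last holds). Time passes only in rows, so rows that do not move let the fingers close, or fill a call up. It gives the time, the measured TCP pose, the force, the opening and the grip force at its end, in the units of the state.
- sensors.read_state(): the state, without advancing time (a new reading comes with each control period).
- eyes.camera(name): name is "scene" or "top" or "wrist"; returns a dict with "pixels" (384x512x3 uint8, red, green, blue), "intrinsics" (3x3 intrinsics, pixels), "pose" (4x4, takes a point from camera to world coordinates). Camera axes: x right, y down, z forward; pixel columns grow to the right and rows downward; lengths in m; the calibration is good to about 2 mm. A picture is of the moment at which its call begins. There is no depth.
- order.close_job(): hands the job in; it is judged then, once.
Trained networks look in a picture, given as the dict that the camera call returned (one of the last four; its "shot" number tells which), for a name from the list of things; names that differ only in an ending like _2 or _b are one class to them, and where a whole thing is asked for, a point or a joint stands for the part that bears it (a point fixed in the world has none). Each returns a list of dicts, best first, with "conf" (0 to 1); they miss things now and then, are a little off and sometimes report something else, mostly with a low value. They report only what shows in the picture. A call takes as long as a camera call. They do not tell look-alikes from the thing itself.
- eyes.look_for(name, picture): "bbox" ([left, top, right, bottom] in pixels, round what is visible of it).
The state is a dict: "time": time; "joint_positions": joint angles; "joint_vel": joint speeds; "joint_torque": joint torques, N m; "ee_pos": TCP position; "eef_rot": TCP orientation; "ft_force": force on the tool from outside, world axes, zero at the start; "torque": the same for the moment, N m; "width": finger opening in m; "grip_force": force on a finger pad.
Only numpy, scipy, OpenCV 4.12 (cv2) and the standard library are available. Lean on these libraries where they do the work, as an engineer would, in place of code of your own. Each camera call takes 0.05 s, during which the arm holds its last target. There are 200 camera calls.

## Working session

There is one attempt and no reset: what is moved stays moved. The work goes in short steps, Python scripts to look and compute and a tool call to move; the robot and the scene stay as the last step left them, time stands still between calls to the robot, and variables do not carry over. Pictures are saved under pics/ and viewed, at most 10 in all, crops included, and the job is handed in when it is done.

Besides the shell and the picture viewer there is one more tool, called after ">>>" as name(argument=value, ...), one argument or row to a line, values as JSON. arm_command: Moves the arm, as the interface text tells. Its arguments: {"type":"object","properties":{"steps":{"type":"array","items":{"type":"object","properties":{"rot":{"type":"array","items":{"type":"number"}},"slide":{"type":"array","items":{"type":"number"}},"grip":{"type":"number"}}}},"newtons":{"type":"number"}},"required":["steps"]}

```bash
mkdir -p pics; python3 - <<'E'
from bench import sensors, eyes
import cv2,numpy as np
s=sensors.read_state();print(s)
for n in("top","scene"):
    p=eyes.camera(n);cv2.imwrite(f"pics/{n}0.png",p["pixels"][:,:,::-1])
    print(n,p["intrinsics"].round(1).tolist(),p["pose"].round(4).tolist())
    for k in("die","cover","rest","bin","lever","lever_bar"):
        print(k,[(np.round(d["bbox"]).tolist(),round(d["conf"],2)) for d in eyes.look_for(k,p)[:3]])
E
```

```text
{'time': 0.0, 'joint_positions': array([-1.31359067,  0.33286361, -0.06469827,  1.46092319,  0.02159128,
        1.3498847 , -0.08848718]), 'joint_vel': array([ 2.34958894e-03,  1.21424125e-03,  3.00816253e-04,  6.01274676e-04,
        2.10561840e-03,  3.28040757e-05, -7.00878965e-04]), 'joint_torque': array([-9.98523246e-04, -6.23243594e+01,  2.41764716e-02, -3.89896381e+01,
       -6.14153501e-02,  3.95145477e-02,  1.20082195e-04]), 'ee_pos': array([0.17250507, 0.60033221, 0.22176774]), 'eef_rot': array([ 1.39432068e-01,  9.90231397e-01, -6.88431427e-04, -6.90154231e-05]), 'ft_force': array([-0.78228478, -0.00438262,  0.14633505]), 'torque': array([-0.01179339,  0.00266632, -0.00724884]), 'grip_force': 0.0, 'width': 0.0868348120884249}
top [[432.0, 0.0, 265.9], [0.0, 432.0, 183.2], [0.0, 0.0, 1.0]] [[-0.0058, -0.9862, 0.1657, 0.2316], [-0.9998, 0.0027, -0.0184, 0.0175], [0.0177, -0.1658, -0.986, 1.4281], [0.0, 0.0, 0.0, 1.0]]
die [([247.0, 112.0, 283.0, 180.0], 0.76)]
cover [([251.0, 121.0, 279.0, 156.0], 0.7), ([335.0, 114.0, 368.0, 146.0], 0.59)]
rest [([286.0, 114.0, 327.0, 163.0], 0.58)]
bin [([206.0, 115.0, 245.0, 159.0], 0.63)]
lever [([243.0, 159.0, 282.0, 181.0], 0.72), ([104.0, 123.0, 138.0, 158.0], 0.54)]
lever_bar [([246.0, 156.0, 282.0, 180.0], 0.82), ([130.0, 198.0, 154.0, 221.0], 0.17)]
scene [[406.8, 0.0, 260.7], [0.0, 406.8, 190.2], [0.0, 0.0, 1.0]] [[0.7507, 0.5494, -0.3667, 0.9718], [0.6605, -0.6324, 0.4048, -0.5504], [-0.0095, -0.5461, -0.8376, 1.218], [0.0, 0.0, 0.0, 1.0]]
die [([248.0, 175.0, 324.0, 257.0], 0.78)]
cover [([276.0, 198.0, 313.0, 230.0], 0.76), ([219.0, 275.0, 260.0, 317.0], 0.71), ([248.0, 176.0, 274.0, 206.0], 0.54)]
rest [([233.0, 215.0, 294.0, 279.0], 0.95), ([249.0, 178.0, 272.0, 202.0], 0.68)]
bin [([294.0, 171.0, 349.0, 229.0], 0.85)]
lever [([247.0, 179.0, 274.0, 203.0], 0.49)]
lever_bar [([249.0, 176.0, 276.0, 202.0], 0.51)]
```

```bash
python3 - <<'E'
import cv2
a=cv2.imread("pics/top0.png")[90:240,90:390];cv2.imwrite("pics/a.png",cv2.resize(a,(800,400),interpolation=cv2.INTER_CUBIC))
b=cv2.imread("pics/scene0.png")[150:330,180:380];cv2.imwrite("pics/b.png",cv2.resize(b,(660,594),interpolation=cv2.INTER_CUBIC))
E
```

```text
(no output)
```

View pics/a.png

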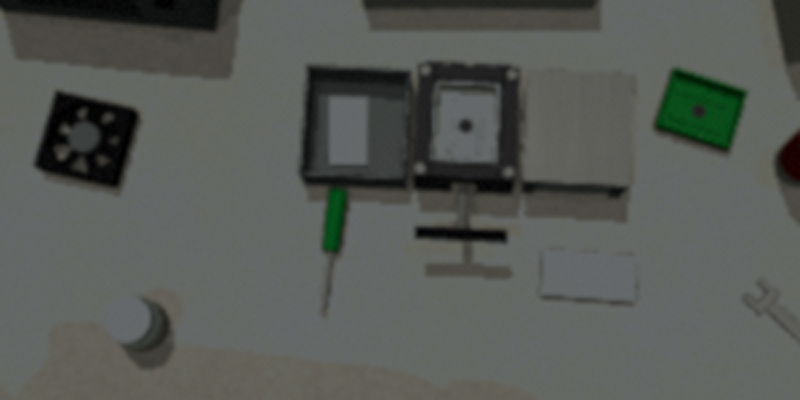

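View pics/b.png

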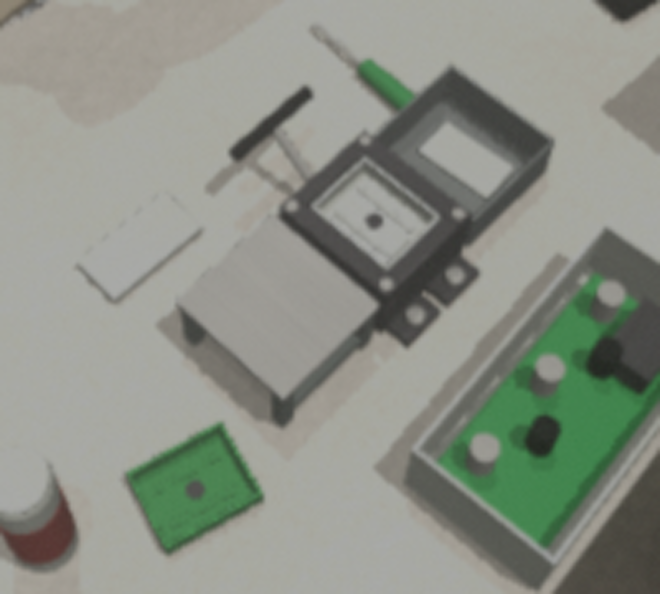

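```bash
cat >h.py <<'E'
import numpy as np
def ray(p,uv,z):
    K,T=p["intrinsics"],p["pose"]; d=T[:3,:3]@np.linalg.solve(K,[uv[0],uv[1],1.]); c=T[:3,3]
    return c+d*(z-c[2])/d[2]
def proj(p,X):
    T=p["pose"]; c=T[:3,:3].T@(np.asarray(X)-T[:3,3]); q=p["intrinsics"]@c; return q[:2]/q[2]
E
python3 - <<'E'
from h import *
from bench import eyes
t=eyes.camera("top");s=eyes.camera("scene")
def f(p,pts,sc,o,z):
    return np.array([ray(p,(np.array(q)+.5)/sc-.5+o,z) for q in pts])
A=f(t,[(424,70),(513,74),(509,172),(420,169)],2.667,(90,90),.085)
B=f(s,[(458,213),(386,285),(290,206),(365,140)],3.3,(180,150),.085)
for P in(A,B):
    print(P.round(4).tolist(),P.mean(0).round(4)); x=P[0]+P[1]-P[2]-P[3];y=P[0]+P[3]-P[1]-P[2]
    print(np.degrees(np.arctan2(x[1],x[0])),np.degrees(np.arctan2(-y[0],y[1])))
L=f(t,[(416,233),(506,237)],2.667,(90,90),.09);print(L,L.mean(0))
L=f(s,[(236,153),(309,93)],3.3,(180,150),.09);print(L,L.mean(0))
R=f(t,[(525,70),(635,74),(629,186),(522,184)],2.667,(90,90),.083);print(R,R.mean(0))
E
```

```text
[[0.6783, 0.047, 0.085], [0.6732, -0.061, 0.085], [0.5512, -0.0547, 0.085], [0.555, 0.0517, 0.085]] [ 0.6144 -0.0043  0.085 ]
-2.5495281919994888 -2.3732578574758154
[[0.6756, 0.0492, 0.085], [0.6714, -0.0573, 0.085], [0.5477, -0.0517, 0.085], [0.5546, 0.0555, 0.085]] [ 0.6123 -0.0011  0.085 ]
-2.781710600486696 -2.9364298089247005
[[ 0.47634129  0.05617619  0.09      ]
 [ 0.47127187 -0.05003047  0.09      ]] [0.47380658 0.00307286 0.09      ]
[[ 0.46938237 -0.04317073  0.09      ]
 [ 0.4771069   0.05971259  0.09      ]] [0.47324464 0.00827093 0.09      ]
[[ 0.67893334 -0.07578271  0.083     ]
 [ 0.67387456 -0.20988559  0.083     ]
 [ 0.53421934 -0.19854651  0.083     ]
 [ 0.53689668 -0.07024651  0.083     ]] [ 0.60598098 -0.13861533  0.083     ]
```

The thing to move is the bare tray in the die's cavity, at top-crop (465,125) and scene-crop (374,220). The green tray at top-crop (700,110) is the look-alike. The rest plate is on the -y side and the bin on +y. Die centre is about (0.613, -0.003), yaw -2.65°. The enlarged crops already show the bare tray in the die.

>>> arm_command(
  steps=[
    {"rot": [0, 0, -4.8], "slide": [0.019, -0.035, 0.015], "grip": 1},
    {"rot": [0, 0, -4.8], "slide": [0.019, -0.035, 0.015], "grip": 1},
    {"rot": [0, 0, -4.8], "slide": [0.019, -0.035, 0.015], "grip": 1},
    {"rot": [0, 0, -4.8], "slide": [0.019, -0.035, 0.015], "grip": 1},
    {"rot": [0, 0, -4.8], "slide": [0.019, -0.035, 0], "grip": 1},
    {"rot": [0, 0, -4.8], "slide": [0.019, -0.035, 0], "grip": 1},
    {"rot": [0, 0, -4.8], "slide": [0.019, -0.035, 0], "grip": 1},
    {"rot": [0, 0, -4.8], "slide": [0.019, -0.035, 0], "grip": 1},
  ],
)

```text
time: 1.8
ee_pos: [0.3254, 0.319, 0.2827]
eef_rot: [0.459, 0.888, 0.0, 0.0]
ft_force: [-0.1, 0.5, -0.7]
width: 0.0869
grip_force: 0.0
```

>>> arm_command(
  steps=[
    {"rot": [0, 0, -4.8], "slide": [0.019, -0.036, 0], "grip": 1},
    {"rot": [0, 0, -4.8], "slide": [0.019, -0.036, 0], "grip": 1},
    {"rot": [0, 0, -4.8], "slide": [0.019, -0.036, 0], "grip": 0.7},
    {"rot": [0, 0, -4.8], "slide": [0.019, -0.036, 0], "grip": 0.7},
    {"rot": [0, 0, -4.8], "slide": [0.019, -0.036, -0.015], "grip": 0.7},
    {"rot": [0, 0, -4.8], "slide": [0.019, -0.036, -0.015], "grip": 0.7},
    {"rot": [0, 0, -4.8], "slide": [0.019, -0.036, -0.025], "grip": 0.7},
    {"rot": [0, 0, -4.8], "slide": [0.019, -0.036, -0.025], "grip": 0.7},
  ],
)

```text
time: 2.8
ee_pos: [0.4771, 0.0309, 0.2021]
eef_rot: [0.726, 0.688, 0.001, 0.0]
ft_force: [0.5, 0.6, 0.8]
width: 0.0611
grip_force: 0.0
```

```bash
python3 - <<'E'
from bench import sensors, eyes
from h import *
import cv2
from scipy.spatial.transform import Rotation as R
s=sensors.read_state();print(s["ee_pos"],s["eef_rot"],s["width"],s["joint_positions"]);print(R.from_quat(s["eef_rot"]).as_matrix().round(3))
p=eyes.camera("wrist");im=p["pixels"][:,:,::-1].copy()
c,y=np.array([.613,-.003,0]),np.array([.0462,.9989,0]);x=np.array([.9989,-.0462,0])
for a,b,z in[(-140,-55,90),(-140,55,90),(-140,30,90),(-70,-62,85),(-70,62,85),(70,62,85),(70,-62,85)]:
    q=proj(p,c+x*a/1e3+y*b/1e3+[0,0,z/1e3]);print(a,b,q.round())
    if abs(q).max()<2000: cv2.circle(im,(int(q[0]),int(q[1])),4,(0,0,255),1)
cv2.imwrite("pics/w1.png",im)
E
```

```text
[0.47708017 0.03090135 0.20213111] [7.25707956e-01 6.88002664e-01 5.21574785e-04 1.57623422e-04] 0.06114011365549702 [-7.06384086e-01 -3.24992290e-03  5.52063385e-01  1.89055996e+00
  1.44338523e-03  1.25276264e+00 -2.08102474e-01]
[[ 0.053  0.999  0.001]
 [ 0.999 -0.053  0.   ]
 [ 0.001  0.001 -1.   ]]
-140 -55 [250. 273.]
-140 55 [249. 155.]
-140 30 [249. 185.]
-70 -62 [325. 276.]
-70 62 [334. 145.]
70 62 [503. 144.]
70 -62 [474. 275.]
```

View pics/w1.png

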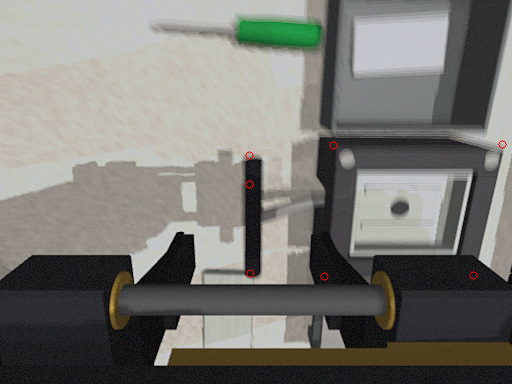

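The wrist view shows the bar at columns 245–260, rows 158–275, centred within about 2 px of the prediction, and the fingers straddle it. Descend and grip.

>>> arm_command(
  steps=[
    {"slide": [0, 0, -0.03], "grip": 0.65},
    {"slide": [0, 0, -0.03], "grip": 0.65},
    {"slide": [0, 0, -0.03], "grip": 0.65},
    {"slide": [0, 0, -0.02], "grip": 0.65},
    {"slide": [0, 0, -0.014], "grip": 0.65},
    {"slide": [0, 0, 0], "grip": 0.1},
    {"slide": [0, 0, 0], "grip": 0.1},
    {"slide": [0, 0, 0], "grip": 0.1},
  ],
  newtons=25,
)

```text
schema error: expected keys rot, slide, grip
```

>>> arm_command(
  steps=[
    {"rot": [0, 0, 0], "slide": [0, 0, -0.03], "grip": 0.65},
    {"rot": [0, 0, 0], "slide": [0, 0, -0.03], "grip": 0.65},
    {"rot": [0, 0, 0], "slide": [0, 0, -0.03], "grip": 0.65},
    {"rot": [0, 0, 0], "slide": [0, 0, -0.02], "grip": 0.65},
    {"rot": [0, 0, 0], "slide": [0, 0, -0.014], "grip": 0.65},
    {"rot": [0, 0, 0], "slide": [0, 0, 0], "grip": 0.1},
    {"rot": [0, 0, 0], "slide": [0, 0, 0], "grip": 0.1},
    {"rot": [0, 0, 0], "slide": [0, 0, 0], "grip": 0.1},
  ],
  newtons=25,
)

```text
time: 3.85
ee_pos: [0.4772, 0.0328, 0.0794]
eef_rot: [0.724, 0.689, 0.001, 0.0]
ft_force: [-0.3, 0.4, -0.6]
width: 0.0341
grip_force: 0.0
```

>>> arm_command(
  steps=[
    {"rot": [0, 0, 0], "slide": [0, 0, 0], "grip": 0},
    {"rot": [0, 0, 0], "slide": [0, 0, 0], "grip": 0},
    {"rot": [0, 0, 0], "slide": [0, 0, 0], "grip": 0},
    {"rot": [0, 0, 0], "slide": [0, 0, 0], "grip": 0},
    {"rot": [0, 0, 0], "slide": [0, 0, 0], "grip": 0},
    {"rot": [0, 0, 0], "slide": [0, 0, 0], "grip": 0},
    {"rot": [0, 0, 0], "slide": [0, 0, 0], "grip": 0},
    {"rot": [0, 0, 0], "slide": [0, 0, 0], "grip": 0},
  ],
  newtons=25,
)

```text
time: 4.85
ee_pos: [0.4766, 0.0328, 0.0788]
eef_rot: [0.724, 0.689, 0.0, -0.0]
ft_force: [-3.0, 1.0, 5.6]
width: 0.0152
grip_force: 25.0
```

>>> arm_command(
  steps=[
    {"rot": [-0.1, -1.9, 0], "slide": [-0.0031, 0, -0.0064], "grip": 0},
    {"rot": [-0.1, -1.9, 0], "slide": [-0.0028, 0, -0.0066], "grip": 0},
    {"rot": [-0.1, -1.9, 0], "slide": [-0.0023, 0, -0.0067], "grip": 0},
    {"rot": [-0.1, -1.9, 0], "slide": [-0.0019, 0, -0.0069], "grip": 0},
    {"rot": [-0.1, -1.9, 0], "slide": [-0.0015, 0, -0.007], "grip": 0},
    {"rot": [-0.1, -1.9, 0], "slide": [-0.001, 0, -0.0072], "grip": 0},
    {"rot": [-0.1, -1.9, 0], "slide": [-0.0006, 0, -0.0072], "grip": 0},
    {"rot": [-0.1, -1.9, 0], "slide": [-0.0001, 0, -0.0073], "grip": 0},
  ],
  newtons=30,
)

```text
time: 5.85
ee_pos: [0.4636, 0.0335, 0.0236]
eef_rot: [0.718, 0.683, 0.092, 0.096]
ft_force: [-4.0, -0.3, 9.5]
width: 0.0151
grip_force: 30.0
```

>>> arm_command(
  steps=[
    {"rot": [0, 0, 0], "slide": [0, 0, -0.002], "grip": 0},
    {"rot": [0, 0, 0], "slide": [0, 0, -0.002], "grip": 0},
    {"rot": [0, 0, 0], "slide": [0, 0, -0.001], "grip": 0},
    {"rot": [0, 0, 0], "slide": [0, 0, 0], "grip": 0},
    {"rot": [0, 0, 0], "slide": [0, 0, 0], "grip": 0},
    {"rot": [0, 0, 0], "slide": [0, 0, 0], "grip": 0},
    {"rot": [0, 0, 0], "slide": [0, 0, 0], "grip": 0},
    {"rot": [0, 0, 0], "slide": [0, 0, 0], "grip": 0},
  ],
)

```text
time: 6.85
ee_pos: [0.4642, 0.0335, 0.0196]
eef_rot: [0.718, 0.683, 0.092, 0.096]
ft_force: [-14.5, 0.5, 30.3]
width: 0.0153
grip_force: 30.0
```

>>> arm_command(
  steps=[
    {"rot": [0, 0, 0], "slide": [0, 0, 0.004], "grip": 0},
    {"rot": [0, 0, 0], "slide": [0, 0, 0], "grip": 0.5},
    {"rot": [0, 0, 0], "slide": [0, 0, 0], "grip": 0.5},
    {"rot": [0, 0, 0], "slide": [0, 0, 0], "grip": 0.5},
    {"rot": [0, 0, 0], "slide": [0, 0, 0], "grip": 0.5},
    {"rot": [0, 0, 0], "slide": [-0.005, 0, 0.02], "grip": 0.5},
    {"rot": [0, 0, 0], "slide": [-0.008, 0, 0.03], "grip": 0.5},
    {"rot": [0, 0, 0], "slide": [-0.008, 0, 0.03], "grip": 0.5},
  ],
)

```text
time: 7.85
ee_pos: [0.4418, 0.0325, 0.103]
eef_rot: [0.718, 0.683, 0.091, 0.096]
ft_force: [0.8, 0.4, 0.3]
width: 0.0435
grip_force: 0.0
```

>>> arm_command(
  steps=[
    {"rot": [0, 0, 0], "slide": [0, 0.0, 0.05], "grip": 0.5},
    {"rot": [0, 5, 0], "slide": [0.02, 0.02, 0.05], "grip": 0.5},
    {"rot": [0, 5, 0], "slide": [0.04, 0.02, 0.02], "grip": 0.5},
    {"rot": [1, 5.2, 0], "slide": [0.04, 0.02, 0], "grip": 0.5},
    {"rot": [0, 0, 0], "slide": [0.04, 0.01, 0], "grip": 0.5},
    {"rot": [0, 0, 0], "slide": [0.02, 0, 0], "grip": 0.5},
    {"rot": [0, 0, 0], "slide": [0, 0, 0], "grip": 0.5},
    {"rot": [0, 0, 0], "slide": [0, 0, 0], "grip": 0.5},
  ],
)

```text
time: 8.85
ee_pos: [0.6008, 0.102, 0.2222]
eef_rot: [0.724, 0.69, 0.002, -0.001]
ft_force: [0.2, 0.1, 0.6]
width: 0.0438
grip_force: 0.0
```

```bash
python3 - <<'E'
from bench import sensors, eyes
from h import *
import cv2
from scipy.spatial.transform import Rotation as R
s=sensors.read_state();print(s["ee_pos"],s["width"],s["ft_force"]);print(R.from_quat(s["eef_rot"]).as_matrix().round(3))
c,y=np.array([.614,-.003,0]),np.array([.0462,.9989,0]);x=np.array([.9989,-.0462,0])
ims=[]
for n in("wrist","scene"):
    p=eyes.camera(n);im=p["pixels"][:,:,::-1].copy()
    for a,b,z in[(-156,-55,35),(-156,55,35),(-50,40,110.5),(50,40,110.5),(-50,-40,110.5),(50,-40,110.5)]:
        q=proj(p,c+x*a/1e3+y*b/1e3+[0,0,z/1e3]);print(a,b,q.round())
        if abs(q).max()<2000: cv2.circle(im,(int(q[0]),int(q[1])),2,(0,0,255),1)
    ims.append(im if n=="wrist" else cv2.resize(im[150:300,190:350],None,fx=2.56,fy=2.56,interpolation=cv2.INTER_CUBIC))
cv2.imwrite("pics/c.png",cv2.resize(np.hstack(ims),(800,338)) if 0 else np.hstack([cv2.resize(ims[0],(400,300)),cv2.resize(ims[1],(400,375))[:300]]))
E
```

```text
[0.60075476 0.10196362 0.22224098] 0.04382261223686798 [0.21517464 0.13281165 0.62234475]
[[ 0.049  0.999  0.001]
 [ 0.999 -0.049  0.003]
 [ 0.003  0.001 -1.   ]]
-156 -55 [138. 297.]
-156 55 [127. 211.]
-50 40 [217. 256.]
50 40 [328. 256.]
-50 -40 [220. 330.]
50 -40 [323. 329.]
-156 -55 [247. 204.]
-156 55 [269. 184.]
-50 40 [290. 193.]
50 40 [314. 211.]
-50 -40 [273. 208.]
50 -40 [297. 228.]
```

View pics/c.png

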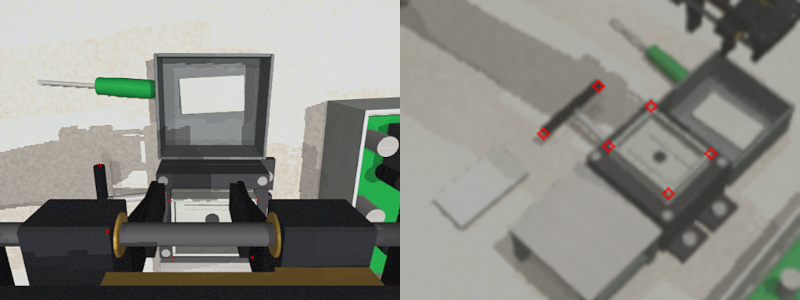

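Scene view (right): the tray has risen level with the predicted raised corners (red, about (608,146), (652,106), (711,153), (668,194)), and the bar is at its fully-down marks. Next I go behind the +y wall and push towards -y.

>>> arm_command(
  steps=[
    {"rot": [0, 0, 0], "slide": [0.0155, -0.026, -0.02], "grip": 0.5},
    {"rot": [0, 0, 0], "slide": [0, -0.01, -0.03], "grip": 0.5},
    {"rot": [0, 0, 0], "slide": [0, 0, -0.03], "grip": 0.5},
    {"rot": [0, 0, 0], "slide": [0, 0, -0.025], "grip": 0.5},
    {"rot": [0, 0, 0], "slide": [0, 0, -0.015], "grip": 0.5},
    {"rot": [0, 0, 0], "slide": [0, 0, -0.009], "grip": 0.5},
    {"rot": [0, 0, 0], "slide": [0, 0, 0], "grip": 0.5},
    {"rot": [0, 0, 0], "slide": [0, 0, 0], "grip": 0.5},
  ],
)

```text
time: 9.95
ee_pos: [0.6174, 0.0663, 0.0943]
eef_rot: [0.724, 0.69, 0.002, -0.0]
ft_force: [-0.2, -0.8, -0.5]
width: 0.0437
grip_force: 0.0
```

>>> arm_command(
  steps=[
    {"rot": [0, 0, 0], "slide": [-0.0003, -0.007, 0], "grip": 0.5},
    {"rot": [0, 0, 0], "slide": [-0.0003, -0.007, 0], "grip": 0.5},
    {"rot": [0, 0, 0], "slide": [-0.0003, -0.007, -0.001], "grip": 0.5},
    {"rot": [0, 0, 0], "slide": [-0.0003, -0.007, 0], "grip": 0.5},
    {"rot": [0, 0, 0], "slide": [-0.0003, -0.007, 0], "grip": 0.5},
    {"rot": [0, 0, 0], "slide": [-0.0003, -0.007, 0], "grip": 0.5},
    {"rot": [0, 0, 0], "slide": [-0.0003, -0.007, 0], "grip": 0.5},
    {"rot": [0, 0, 0], "slide": [-0.0003, -0.007, 0], "grip": 0.5},
  ],
)

```text
time: 10.95
ee_pos: [0.6145, 0.0098, 0.0923]
eef_rot: [0.724, 0.69, 0.002, -0.001]
ft_force: [-0.2, 0.9, 1.0]
width: 0.0435
grip_force: 0.7
```

```bash
python3 - <<'E'
from bench import eyes
import cv2
p=eyes.camera("scene");im=p["pixels"][150:300,190:350,::-1]
cv2.imwrite("pics/d.png",cv2.resize(im,None,fx=4,fy=4,interpolation=cv2.INTER_CUBIC))
E
```

```text
(no output)
```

View pics/d.png

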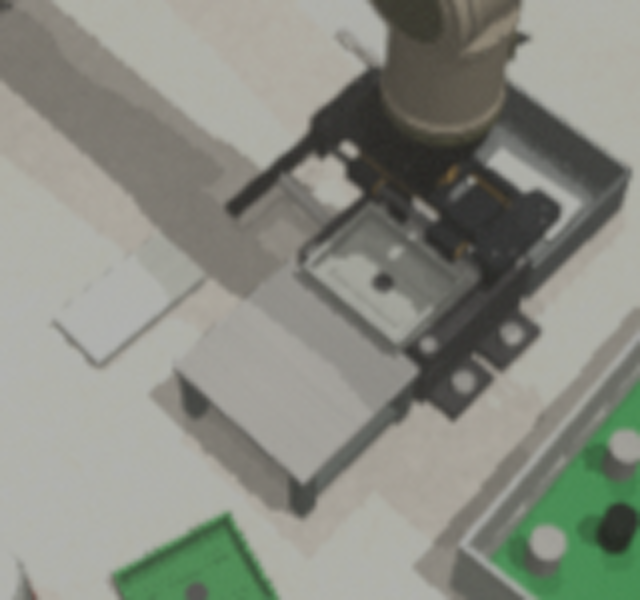

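The tray, centred at (385,282), is sliding flat and square towards the rest plate, with its leading edge just reaching the gap. Carry on pushing.

>>> arm_command(
  steps=[
    {"rot": [0, 0, 0], "slide": [-0.0003, -0.007, 0], "grip": 0.5},
    {"rot": [0, 0, 0], "slide": [-0.0003, -0.007, 0], "grip": 0.5},
    {"rot": [0, 0, 0], "slide": [-0.0003, -0.007, 0], "grip": 0.5},
    {"rot": [0, 0, 0], "slide": [-0.0003, -0.007, 0], "grip": 0.5},
    {"rot": [0, 0, 0], "slide": [-0.0003, -0.007, 0], "grip": 0.5},
    {"rot": [0, 0, 0], "slide": [-0.0003, -0.007, 0], "grip": 0.5},
    {"rot": [0, 0, 0], "slide": [-0.0003, -0.007, 0], "grip": 0.5},
    {"rot": [0, 0, 0], "slide": [-0.0003, -0.007, 0], "grip": 0.5},
  ],
)

```text
time: 12.0
ee_pos: [0.6121, -0.0463, 0.0923]
eef_rot: [0.724, 0.69, 0.002, -0.001]
ft_force: [-0.4, 1.1, 0.1]
width: 0.0436
grip_force: 0.3
```

>>> arm_command(
  steps=[
    {"rot": [0, 0, 0], "slide": [-0.0003, -0.007, 0], "grip": 0.5},
    {"rot": [0, 0, 0], "slide": [-0.0003, -0.007, 0], "grip": 0.5},
    {"rot": [0, 0, 0], "slide": [-0.0003, -0.007, 0], "grip": 0.5},
    {"rot": [0, 0, 0], "slide": [-0.0003, -0.007, 0], "grip": 0.5},
    {"rot": [0, 0, 0], "slide": [-0.0003, -0.007, 0], "grip": 0.5},
    {"rot": [0, 0, 0], "slide": [-0.0002, -0.005, 0], "grip": 0.5},
    {"rot": [0, 0, 0], "slide": [0, 0, 0], "grip": 0.5},
    {"rot": [0, 0, 0], "slide": [0, 0, 0], "grip": 0.5},
  ],
)

```text
time: 13.0
ee_pos: [0.6105, -0.0856, 0.0924]
eef_rot: [0.724, 0.69, 0.002, -0.001]
ft_force: [-0.2, 0.4, -0.6]
width: 0.0433
grip_force: 0.0
```

```bash
python3 - <<'E'
from bench import eyes
from h import *
import cv2
c,y=np.array([.614,-.003,0]),np.array([.0462,.9989,0]);x=np.array([.9989,-.0462,0])
p=eyes.camera("scene");im=p["pixels"][150:300,190:350,::-1]
im=cv2.resize(im,None,fx=4,fy=4,interpolation=cv2.INTER_CUBIC)
for a,b,z in[(-50,-95,107),(50,-95,107),(50,-175,107),(-50,-175,107),(-70,-69,83),(70,-69,83),(70,-199,83),(-70,-199,83)]:
    q=(proj(p,c+x*a/1e3+y*b/1e3+[0,0,z/1e3])-[190,150])*4
    cv2.circle(im,(int(q[0]),int(q[1])),3,(0,0,255),1)
cv2.imwrite("pics/e.png",im)
E
```

```text
(no output)
```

View pics/e.png

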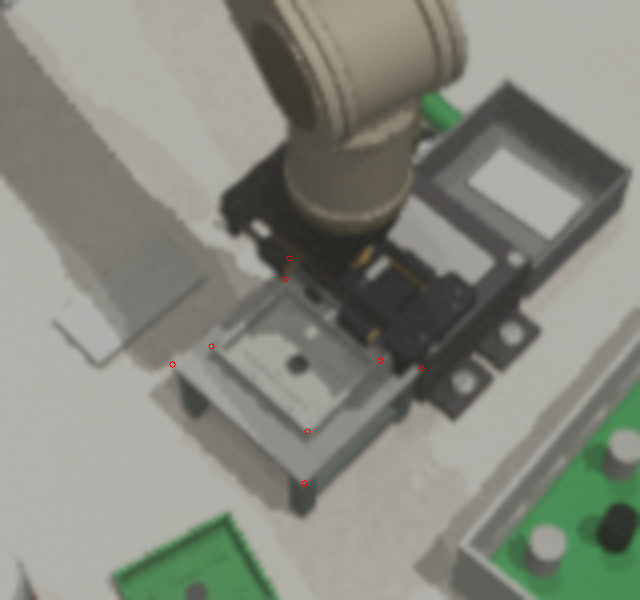

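The tray lies flat, wholly inside the rest plate's outline (corners at (211,346), (307,431), (380,360)). Back off, lift, and return to the lever the same way I left it.

>>> arm_command(
  steps=[
    {"rot": [0, 0, 0], "slide": [0, 0.01, 0], "grip": 0.5},
    {"rot": [0, 0, 0], "slide": [0, 0.005, 0.03], "grip": 0.5},
    {"rot": [0, 0, 0], "slide": [0, 0, 0.05], "grip": 0.5},
    {"rot": [0, 0, 0], "slide": [0, 0, 0.05], "grip": 0.5},
    {"rot": [0, 0, 0], "slide": [-0.04, 0.025, 0], "grip": 0.5},
    {"rot": [0, 0, 0], "slide": [-0.04, 0.025, 0], "grip": 0.5},
    {"rot": [0, 0, 0], "slide": [-0.04, 0.025, 0], "grip": 0.5},
    {"rot": [0, -5, 0], "slide": [-0.04, 0.025, 0], "grip": 0.5},
  ],
)

```text
time: 14.05
ee_pos: [0.4506, 0.0303, 0.2223]
eef_rot: [0.723, 0.689, 0.033, 0.03]
ft_force: [0.4, 1.2, 0.5]
width: 0.0432
grip_force: 0.0
```

>>> arm_command(
  steps=[
    {"rot": [0, -5, 0], "slide": [-0.009, 0.003, 0], "grip": 0.5},
    {"rot": [-1, -5.2, 0], "slide": [0, 0, 0], "grip": 0.5},
    {"rot": [0, 0, 0], "slide": [0, 0, -0.04], "grip": 0.5},
    {"rot": [0, 0, 0], "slide": [0, 0, -0.04], "grip": 0.5},
    {"rot": [0, 0, 0], "slide": [0, 0, -0.03], "grip": 0.5},
    {"rot": [0, 0, 0], "slide": [0, 0, -0.009], "grip": 0.5},
    {"rot": [0, 0, 0], "slide": [0, 0, 0], "grip": 0.5},
    {"rot": [0, 0, 0], "slide": [0, 0, 0], "grip": 0.5},
  ],
)

```text
time: 15.05
ee_pos: [0.443, 0.0322, 0.1047]
eef_rot: [0.717, 0.684, 0.092, 0.097]
ft_force: [0.2, -0.4, -0.0]
width: 0.0434
grip_force: 0.0
```

>>> arm_command(
  steps=[
    {"rot": [0, 0, 0], "slide": [0.008, 0, -0.03], "grip": 0.5},
    {"rot": [0, 0, 0], "slide": [0.007, 0, -0.03], "grip": 0.5},
    {"rot": [0, 0, 0], "slide": [0.005, 0, -0.021], "grip": 0.5},
    {"rot": [0, 0, 0], "slide": [0, 0, 0], "grip": 0},
    {"rot": [0, 0, 0], "slide": [0, 0, 0], "grip": 0},
    {"rot": [0, 0, 0], "slide": [0, 0, 0], "grip": 0},
    {"rot": [0, 0, 0], "slide": [0, 0, 0], "grip": 0},
    {"rot": [0, 0, 0], "slide": [0, 0, 0], "grip": 0},
  ],
  newtons=35,
)

```text
time: 16.05
ee_pos: [0.4639, 0.0322, 0.0238]
eef_rot: [0.717, 0.684, 0.093, 0.097]
ft_force: [3.9, -1.3, 4.3]
width: 0.0151
grip_force: 35.0
```

>>> arm_command(
  steps=[
    {"rot": [0, 0, 0], "slide": [0, 0, 0], "grip": 0},
    {"rot": [0, 0, 0], "slide": [0, 0, 0], "grip": 0},
    {"rot": [0, 0, 0], "slide": [0, 0, 0], "grip": 0},
    {"rot": [0, 0, 0], "slide": [0, 0, 0], "grip": 0},
    {"rot": [0, 0, 0], "slide": [0, 0, 0], "grip": 0},
    {"rot": [0, 0, 0], "slide": [0, 0, 0], "grip": 0},
    {"rot": [0, 0, 0], "slide": [0, 0, 0], "grip": 0},
    {"rot": [0, 0, 0], "slide": [0, 0, 0], "grip": 0},
  ],
)

```text
time: 17.05
ee_pos: [0.4638, 0.0322, 0.0235]
eef_rot: [0.717, 0.684, 0.092, 0.097]
ft_force: [5.5, -0.3, 4.5]
width: 0.015
grip_force: 35.0
```

Gripped. Reverse the arc.

>>> arm_command(
  steps=[
    {"rot": [0.1, 1.9, 0], "slide": [0.0001, 0, 0.0073], "grip": 0},
    {"rot": [0.1, 1.9, 0], "slide": [0.0006, 0, 0.0072], "grip": 0},
    {"rot": [0.1, 1.9, 0], "slide": [0.001, 0, 0.0072], "grip": 0},
    {"rot": [0.1, 1.9, 0], "slide": [0.0015, 0, 0.007], "grip": 0},
    {"rot": [0.1, 1.9, 0], "slide": [0.0019, 0, 0.0069], "grip": 0},
    {"rot": [0.1, 1.9, 0], "slide": [0.0023, 0, 0.0067], "grip": 0},
    {"rot": [0.1, 1.9, 0], "slide": [0.0028, 0, 0.0066], "grip": 0},
    {"rot": [0.1, 1.9, 0], "slide": [0.0031, 0, 0.0064], "grip": 0},
  ],
  newtons=45,
)

```text
time: 18.05
ee_pos: [0.4762, 0.0315, 0.0771]
eef_rot: [0.724, 0.69, -0.0, 0.001]
ft_force: [15.8, -2.4, -22.0]
width: 0.0146
grip_force: 45.0
```

>>> arm_command(
  steps=[
    {"rot": [0, 0, 0], "slide": [0.0005, 0, 0.001], "grip": 0},
    {"rot": [0, 0, 0], "slide": [0.0005, 0, 0.001], "grip": 0},
    {"rot": [0, 0, 0], "slide": [0.0005, 0, 0.001], "grip": 0},
    {"rot": [0, 0, 0], "slide": [0.0005, 0, 0.001], "grip": 0},
    {"rot": [0, 0, 0], "slide": [0, 0, 0], "grip": 0},
    {"rot": [0, 0, 0], "slide": [0, 0, 0], "grip": 0},
    {"rot": [0, 0, 0], "slide": [0, 0, 0], "grip": 0},
    {"rot": [0, 0, 0], "slide": [0, 0, 0], "grip": 0},
  ],
)

```text
time: 19.05
ee_pos: [0.4763, 0.0313, 0.0782]
eef_rot: [0.723, 0.69, -0.001, 0.001]
ft_force: [21.2, 0.4, -50.0]
width: 0.0149
grip_force: 45.0
```

The force rose to 50 N with no further movement, so the lever is at its upper stop. Release and lift.

>>> arm_command(
  steps=[
    {"rot": [0, 0, 0], "slide": [-0.001, 0, -0.001], "grip": 0},
    {"rot": [0, 0, 0], "slide": [0, 0, 0], "grip": 0.5},
    {"rot": [0, 0, 0], "slide": [0, 0, 0], "grip": 0.5},
    {"rot": [0, 0, 0], "slide": [0, 0, 0], "grip": 0.5},
    {"rot": [0, 0, 0], "slide": [0, 0, 0], "grip": 0.5},
    {"rot": [0, 0, 0], "slide": [0, 0, 0.02], "grip": 0.5},
    {"rot": [0, 0, 0], "slide": [0, 0, 0.04], "grip": 0.5},
    {"rot": [0, 0, 0], "slide": [0, 0, 0.05], "grip": 0.5},
  ],
)

```text
time: 20.05
ee_pos: [0.4757, 0.0316, 0.1914]
eef_rot: [0.723, 0.69, -0.001, -0.0]
ft_force: [1.5, 0.6, 0.2]
width: 0.0434
grip_force: 0.0
```

>>> arm_command(
  steps=[
    {"rot": [0, 0, 0], "slide": [0, 0.01, 0.04], "grip": 0.5},
    {"rot": [0, 0, 0], "slide": [-0.01, 0.04, 0.03], "grip": 0.5},
    {"rot": [0, 0, 0], "slide": [-0.01, 0.04, 0], "grip": 0.5},
    {"rot": [0, 0, 0], "slide": [-0.01, 0.04, 0], "grip": 0.5},
    {"rot": [0, 0, 0], "slide": [-0.01, 0.04, 0], "grip": 0.5},
    {"rot": [0, 0, 0], "slide": [0, 0.04, 0], "grip": 0.5},
    {"rot": [0, 0, 0], "slide": [0, 0, 0], "grip": 0.5},
    {"rot": [0, 0, 0], "slide": [0, 0, 0], "grip": 0.5},
  ],
)

```text
time: 21.05
ee_pos: [0.4366, 0.241, 0.2606]
eef_rot: [0.724, 0.69, -0.0, 0.0]
ft_force: [0.2, -0.8, -0.5]
width: 0.0434
grip_force: 0.0
```

```bash
python3 - <<'E'
from bench import eyes
from h import *
import cv2
c,y=np.array([.614,-.003,0]),np.array([.0462,.9989,0]);x=np.array([.9989,-.0462,0])
o=[]
for n,(u,v) in(("scene",(190,150)),("top",(200,95))):
    p=eyes.camera(n);w,h=(160,150) if n=="scene" else (160,100)
    im=cv2.resize(p["pixels"][v:v+150,u:u+100 if 0 else u+160,::-1],None,fx=2.5,fy=2.5,interpolation=cv2.INTER_CUBIC)
    for a,b,z in[(-140,-55,90),(-140,55,90),(-70,-69,83),(70,-69,83),(70,-199,83),(-70,-199,83)]:
        q=(proj(p,c+x*a/1e3+y*b/1e3+[0,0,z/1e3])-[u,v])*2.5
        cv2.circle(im,(int(q[0]),int(q[1])),2,(0,0,255),1)
    o.append(im)
cv2.imwrite("pics/f.png",np.hstack(o))
E
```

```text
(no output)
```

View pics/f.png

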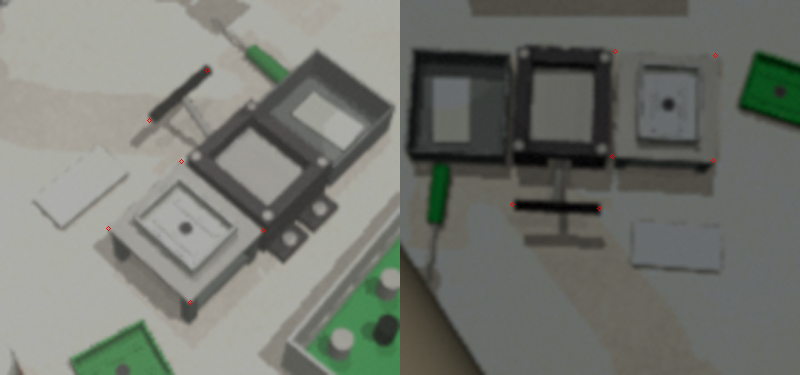

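The tray sits wholly on the rest plate: scene (185,228), top (668,104). The bar is at its up marks, scene (150,120)–(207,70), and the ejector is down. Bystanders are where they were.

```bash
python3 -c "
from bench import order;print(order.close_job())"
```

```text
the job is handed in; nothing more can be done
None
```

The job is handed in: the cover lies wholly and flat on the rest plate, the lever is back at its upper stop with the ejector down, and nothing else in the last camera view had moved (about 21 s of robot time).

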